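# Pick the ballasted isolation foot by weight and show it to the inspection camera

### The job

One of the two look-alike isolation feet in the slotted holder is ballasted and the other empty: slide each out of the open front of its lane, from under the lips, and lift them in turn well clear of the bench (5 cm or more) to feel which is heavier. Set the lighter one down upright on the bench, neither foot dropped nor knocked over, and leave the screwdriver, the mini computer and the jar alone. Finish holding the heavier foot in the gripper, upright and still, its middle straight in front of the inspection camera's lens and 10 cm from it: do not put it down.

Things in the scene. Friction and masses are not known exactly. Their poses are not given: they have to be found in the camera images.
- foot_a: bright metal isolation foot, one of two look-alikes: flange 56 mm across, 8 mm thick; neck 26 mm across to 24 mm height; round head 44 mm across, 24 to 56 mm height with a black pad on top (grip the head from above). Origin: centre of underside, z up its axis. One foot holds ballast, 0.42 to 0.58 kg, the other is empty, 0.19 to 0.27 kg; neither look, name nor lane tells which.
- foot_b: bright metal isolation foot, one of two look-alikes: flange 56 mm across, 8 mm thick; neck 26 mm across to 24 mm height; round head 44 mm across, 24 to 56 mm height with a black pad on top (grip the head from above). Origin: centre of underside, z up its axis. One foot holds ballast, 0.42 to 0.58 kg, the other is empty, 0.19 to 0.27 kg; neither look, name nor lane tells which.
- foot_a_mid (a point): middle of foot_a: on its axis, 28 mm above its underside
- foot_b_mid (a point): middle of foot_b: on its axis, 28 mm above its underside
- holder: slotted holder of black and grey plastic fixed to the bench, x -35 to +43 mm, 210 mm wide, 17 mm high. Origin: on the bench, midway between its two lanes; x points to its closed back. Lanes run along x, centred at y = -65 and +65 mm, open towards -x, 60 mm wide; their floor is the bench
- lips (a point): same point and axes as the holder's origin. Lips 5 mm thick at 12 to 17 mm height, from x = -35 to +35 mm, lie over each lane and leave a slot 34 mm wide. A foot stands in each lane within 4 mm of x = 0, flange under the lips: slide it 65 mm or more towards -x before lifting
- camera: inspection camera fixed to the bench: 90 mm square base plate (x -5 to +85), post, grey housing 56 mm wide reaching 156 mm above the bench and back to x = 80 mm, black lens barrel 50 mm across. Origin: on the bench under the lens front; it looks along its own -x, level.
- lens (a point): centre of the camera's lens front, 130 mm above the bench; axes as the camera's (it looks along -x)
- view (a point): the point where the middle of the heavier foot is to be held: on the lens axis, 100 mm in front of the lens, 130 mm above the bench; axes as the camera's
- screwdriver: bystander: screwdriver 180 mm long, lying near the robot; origin under its middle, x along it. Leave alone
- minipc: bystander: black mini computer 112 x 117 x 37 mm, at the far side; origin centre of its underside. Leave alone
- jar: bystander: glass screw jar with dark cap, 60 mm across, 70 mm high, far side; origin centre of its underside. Leave alone

How it is judged:
By the outcome, as a careful person would: the job done as asked, in the order asked, and still so for the second after the job is handed in, while the arm keeps its last pose, push and grip.
It also fails if it takes over 72 s, if anything falls off the work surface, if the arm or the gripper's body presses on something with over 40 N, if the wrist force passes 120 N, or if a joint passes its speed limit or range.

### The arm

A 6-joint arm with a two-finger parallel gripper is mounted at the origin on the work surface. World frame = base frame: x ahead of the robot, y to its left, z up, the work surface at z = 0. Lengths are in m, angles in rad, forces in N, time in s.
With the tool pointing down it reaches from about 0.225 to 0.725 m from the base axis. Payload 3.1 kg.
Tool frame: the origin (TCP) lies on the centre line of the jaws, within the pads' length; the fingertips stand manip.finger_overhang ahead of it and the grasp point (between the pads) lies 5 mm behind it (manip.finger_overhang is the distance from the TCP to the fingertips, in m); z points along the fingers, y is the line along which they close (so a half turn about z gives the same grasp; the last joint's range is limited). The gripper opens to 85 mm and grips with 20 to 120 N. Pads are 22 mm wide; open, the fingers measure 114 mm over their backs; the gripper's body (76 mm by 85 mm) begins 54 mm behind the grasp point. The pads swing forward as they close: fully open they stand 13 mm farther back than shut.
Start: joints at [1.18, 0.048, 0.099, 1.622, 0, 1.443], TCP at [0.136, 0.507, 0.245] pointing down, gripper open.
Joint ranges: [-2.91, 2.91], [-0.99, 1.94], [-1.21, 1.42], [-2.12, 2.29], [-1.49, 1.47], [-3.14, 3.14]. Speed limits (rad/s): [2.79, 2.79, 3.14, 3.14, 3.14, 3.14].

### API

Orientations are given as a unit quaternion [x, y, z, w].
In Python, from cell import manip gives the robot as it stands.
- The arm moves only by the tool jog_arm, called by a JSON object that holds its "api" and its "payload", one argument or row to a line. Schema: {"type":"object","properties":{"deltas":{"type":"array","items":{"type":"array","items":{"type":"array","items":{"type":"number"},"minItems":5,"maxItems":5},"minItems":1,"maxItems":8},"minItems":1,"maxItems":1},"only":{"type":"string"},"quiet":{"type":"boolean"},"lines":{"type":"string"}},"required":["deltas"],"additionalProperties":false}. deltas is a list that holds a single list of rows (three levels of brackets), with 1 to 8 rows, each of 5 numbers: dx, dy, dz in m, then a turn about the tool's z in rad, then the finger opening in m; each row is the pose to reach, as a shift and turn from the pose commanded when the call began, along the tool's axes at that moment; what a row does not reach only later rows make up. A row lasts 1/8 s, in which the tool goes at most 0.0625 m and 0.188 rad, less where a joint would pass 70% of its speed; a pose out of reach is approached as far as the arm can. The fingers move at their own pace and stop on an object; the grip force is fixed at half the most. Time passes only in rows, so rows that do not move let the fingers close. The tool returns the time, the measured TCP pose, the force, the opening and the grip force at its end. only (a regular expression) keeps the lines of the reply that match it, lines (a string "A,B") keeps lines A to B, and quiet returns only ok. Input that does not fit is refused with a message, and nothing moves.
- manip.read_state(): the state, without advancing time (a new reading comes with each control period).
- manip.snapshot(name): name is "scene" or "top" or "wrist"; returns a dict with "frame" (384x512x3 uint8, blue, green, red), "mtx" (3x3 intrinsics, pixels), "dist" ([k1, k2, p1, p2, k3] as OpenCV has them; the pictures are not rectified), "cam_to_world" (4x4, takes a point from camera to world coordinates). Camera axes: x right, y down, z forward; pixel columns grow to the right and rows downward; lengths in m; the calibration is good to about 2 mm. A picture is of the moment at which its call begins. There is no depth.
- manip.finish_job(): hands the job in; it is judged then, once.
The state is a dict: "clock": time; "joint_pos": joint angles; "dq": joint speeds; "tau": joint torques, N m; "ee_pos": TCP position; "orientation": TCP orientation; "force": force on the tool from outside, world axes, zero at the start; "ft_torque": the same for the moment, N m; "opening": finger opening in m; "finger_force": force on a finger pad.
Only numpy, scipy, OpenCV 4.12 (cv2) and the standard library are available. Lean on these libraries where they do the work, as an engineer would, in place of code of your own. Each camera call takes 0.05 s, during which the arm holds its last target. There are 200 camera calls.

## Working session

There is one attempt and no reset: what is moved stays moved. The work goes in short steps, Python scripts to look and compute and a tool call to move; the robot and the scene stay as the last step left them, time stands still between calls to the robot, and variables do not carry over. Pictures are saved under pics/ and viewed, at most 10 in all, crops included, and the job is handed in when it is done.

```bash
ls; mkdir -p pics
```

Run:
```python
from cell import manip
import cv2
s=manip.read_state(); print(s, manip.finger_overhang)
for n in("scene","top"):
    d=manip.snapshot(n); cv2.imwrite(f"pics/{n}0.png",d["frame"]); print(n,d["mtx"],d["dist"],d["cam_to_world"])
```

```text
cell.py
pics
{'clock': 0.0, 'joint_pos': array([1.18015598e+00, 4.87442757e-02, 9.75618654e-02, 1.62199106e+00,
       4.37629874e-05, 1.44301134e+00]), 'dq': array([-0.00181811,  0.00090027,  0.00041327,  0.00095411, -0.00160701,
        0.00010525]), 'tau': array([-1.01369842e-03, -3.38781703e+01,  3.20013928e+01,  2.02388386e-02,
       -1.90529404e-04,  1.40366311e-06]), 'ee_pos': array([0.13618265, 0.50642437, 0.24410245]), 'orientation': array([ 1.31049573e-01,  9.91375104e-01, -1.14325313e-03, -3.25804102e-04]), 'force': array([ 0.81829709, -0.11784013, -0.6614847 ]), 'ft_torque': array([ 0.01539505, -0.00722784,  0.00190469]), 'finger_force': 0.0, 'opening': 0.08541305131723018} 0.014
scene [[414.06507035   0.         255.08984916]
 [  0.         414.06507035 192.42838372]
 [  0.           0.           1.        ]] [-0.03304396  0.          0.          0.          0.        ] [[ 0.54162079  0.69743485 -0.46928835  0.95861762]
 [ 0.84058571 -0.44408953  0.31016151 -0.23400725]
 [ 0.0079114  -0.562467   -0.82678188  0.75475061]
 [ 0.          0.          0.          1.        ]]
top [[445.50608321   0.         252.37222149]
 [  0.         445.50608321 193.60893021]
 [  0.           0.           1.        ]] [-0.07827375  0.          0.          0.          0.        ] [[ 0.02491476 -0.99247184  0.11991204  0.47055214]
 [-0.99871798 -0.02999794 -0.04077393  0.01202297]
 [ 0.0440641  -0.11874244 -0.99194687  0.99168601]
 [ 0.          0.          0.          1.        ]]
```

View pics/scene0.png

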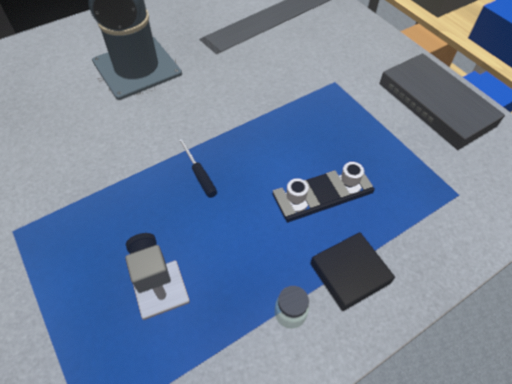

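View pics/top0.png

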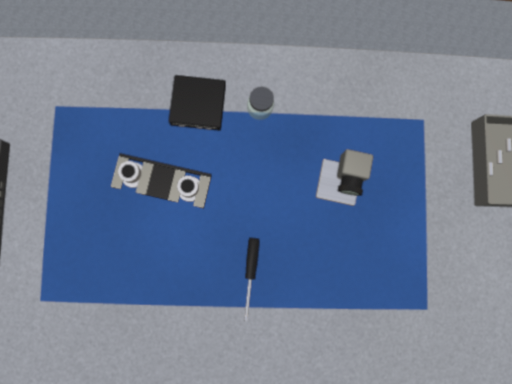

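The scene view shows two feet in the holder (pads near (297,187) and (353,171)) and the camera at (147,262). The top view shows the pads at (130,173) and (188,186), the camera housing at (355,165), its lens at (350,186) and the base plate around (338,182). Next I'll enlarge both regions.

Run:
```python
import cv2,numpy as np
t=cv2.imread("pics/top0.png"); s=cv2.imread("pics/scene0.png")
f=lambda im,x,y,w,h,W,H: cv2.resize(im[y:y+h,x:x+w],(W,H),interpolation=cv2.INTER_CUBIC)
a=f(t,105,145,114,75,456,300); b=f(t,312,140,68,75,272,300)
c=f(s,265,150,114,75,456,300); d=f(s,120,225,80,100,240,300); d=cv2.copyMakeBorder(d,0,0,0,32,cv2.BORDER_CONSTANT)
cv2.imwrite("pics/crop1.png",np.vstack([np.hstack([a,b]),np.hstack([c,d])]))
```

```text
(no output)
```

View pics/crop1.png

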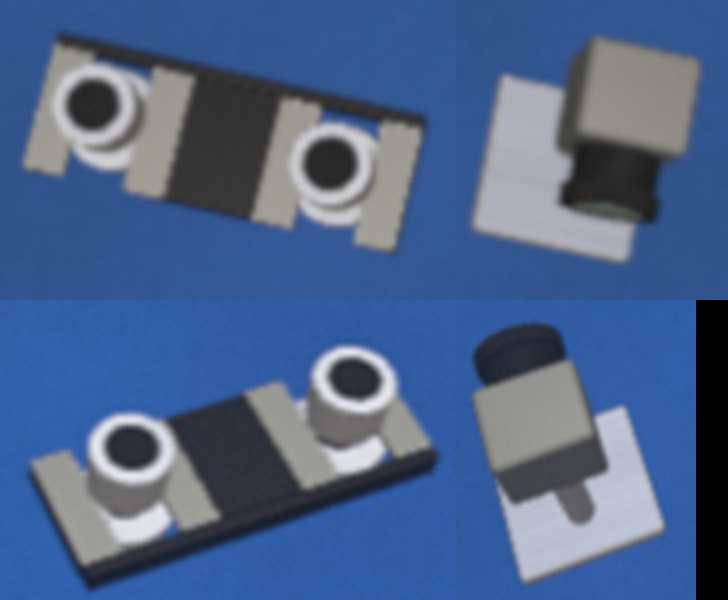

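The enlargement shows the feet heads and pads clearly. The lip corners, the camera's plate corners and the housing-top corners are all readable. I'll turn these into points.

Create h.py:
```python
from cell import manip
import cv2,numpy as np
def ray(d,p):
    u=cv2.undistortPoints(np.float64(p).reshape(-1,1,2),d["mtx"],d["dist"]).reshape(-1,2)
    T=d["cam_to_world"]; return T[:3,3],np.c_[u,np.ones(len(u))]@T[:3,:3].T
def onplane(d,p,z):
    o,r=ray(d,p); return o+r*((z-o[2])/r[:,2])[:,None]
def tri(d1,p1,d2,p2):
    o1,a=ray(d1,p1);o2,b=ray(d2,p2);out=[]
    for x,y in zip(a,b):
        k=np.linalg.lstsq(np.c_[x,-y],o2-o1,rcond=None)[0]
        out.append(np.r_[(o1+k[0]*x+o2+k[1]*y)/2,np.linalg.norm(o1+k[0]*x-o2-k[1]*y)])
    return np.array(out)
def pads(d,approx,r=9,thr=90):
    g=cv2.cvtColor(d["frame"],cv2.COLOR_BGR2GRAY);out=[]
    for x,y in approx:
        w=g[y-r:y+r+1,x-r:x+r+1]; n,l,st,c=cv2.connectedComponentsWithStats((w<thr).astype(np.uint8))
        i=l[r,r]; out.append(c[i]+[x-r,y-r]); print("area",st[i,4])
    return np.array(out)
```

Run:
```python
from h import *
np.set_printoptions(precision=4,suppress=True)
T=manip.snapshot("top");S=manip.snapshot("scene")
pt=pads(T,[(128,171),(187,186)]);ps=pads(S,[(353,171),(298,187)])
print(pt,ps)
print("tri",tri(T,pt,S,ps)); print(onplane(T,pt,.056),onplane(S,ps,.056))
ct=lambda L,x0,y0,u0,v0,s:[(x0+(u-u0+.5)/s-.5,y0+(v-v0+.5)/s-.5) for u,v in L]
h=onplane(T,ct([(23,168),(396,252),(57,35),(427,118)],105,145,0,0,4),.017);print("holder FL FR BL BR",h)
v=(h[1]-h[0]+h[3]-h[2]);print("width",np.linalg.norm(v)/2,"yaw of x",np.arctan2(v[0],-v[1]),"ctr",h.mean(0))
ht=ct([(598,37),(700,62),(682,157),(583,138)],312,140,456,0,4);hs=ct([(497,470),(593,435),(570,362),(475,395)],120,225,456,300,3)
# order top: backleft,backright,frontright,frontleft ; try to match
print("house top view",onplane(T,ht,.156));print("scene",onplane(S,hs,.156))
bt=ct([(500,75),(472,230),(630,262)],312,140,456,0,4);bs=ct([(525,582),(664,530),(625,406)],120,225,456,300,3)
print("base T",onplane(T,bt,.006));print("base S",onplane(S,bs,.006))
```

```text
area 114
area 124
area 91
area 101
[[127.6667 170.6667]
 [187.0726 185.4677]] [[353.3077 169.2747]
 [297.5347 186.3762]]
tri [[0.6242 0.2384 0.0552 0.0018]
 [0.5964 0.1113 0.0554 0.0017]]
[[0.6246 0.239  0.056 ]
 [0.5968 0.112  0.056 ]] [[0.6243 0.237  0.056 ]
 [0.5964 0.1102 0.056 ]]
holder FL FR BL BR [[0.5944 0.2844 0.017 ]
 [0.5543 0.0779 0.017 ]
 [0.6692 0.2704 0.017 ]
 [0.629  0.0637 0.017 ]]
width 0.21043125007176258 yaw of x -0.19218176793405722 ctr [0.6117 0.1741 0.017 ]
house top view [[ 0.6646 -0.2042  0.156 ]
 [ 0.6541 -0.2547  0.156 ]
 [ 0.607  -0.2453  0.156 ]
 [ 0.6146 -0.1967  0.156 ]]
scene [[ 0.657  -0.2554  0.156 ]
 [ 0.6658 -0.2055  0.156 ]
 [ 0.6211 -0.1974  0.156 ]
 [ 0.6118 -0.2482  0.156 ]]
base T [[ 0.6752 -0.1863  0.006 ]
 [ 0.5861 -0.1708  0.006 ]
 [ 0.5706 -0.2611  0.006 ]]
base S [[ 0.657  -0.2755  0.006 ]
 [ 0.6734 -0.1892  0.006 ]
 [ 0.5852 -0.1717  0.006 ]]
```

Add to h.py:
```python
from scipy.spatial.transform import Rotation as Ro
def goto(x,y,z,yaw):  # yaw of tool y axis in world
    s=manip.read_state();R=Ro.from_quat(s["orientation"])
    d=R.inv().apply(np.array([x,y,z])-s["ee_pos"]); ya=R.as_matrix()[:,1]
    t=-(yaw-np.arctan2(ya[1],ya[0])); t=(t+np.pi)%(2*np.pi)-np.pi
    print("pos",s["ee_pos"].round(4),"dxyz",d.round(4),"turn",round(t,4),"F",s["force"].round(2),"op",round(s["opening"],4),"z-axis",R.as_matrix()[:,2].round(4),"t",s["clock"],"j6",s["joint_pos"][5].round(2))
```

```bash
python3 -c "
from h import *
goto(.6245,.238,.13,2.95)"
```

```text
pos [0.1362 0.5066 0.2446] dxyz [-0.5413 -0.1324  0.1146] turn -1.642 F [-1.48 -0.28  0.71] op 0.0857 z-axis [-6.0e-04 -1.4e-03 -1.0e+00] t 0.2 j6 1.44
```

{"api": "jog_arm", "payload": {
  "deltas": [
    [[-0.05,-0.012,0,-0.17,0.085],[-0.11,-0.027,0.01,-0.35,0.085],[-0.17,-0.042,0.02,-0.53,0.085],[-0.23,-0.056,0.03,-0.71,0.085],[-0.29,-0.071,0.04,-0.89,0.085],[-0.35,-0.086,0.05,-1.07,0.085],[-0.41,-0.1,0.06,-1.25,0.085],[-0.46,-0.113,0.07,-1.42,0.085]]
  ]
}}

```text
clock: 1.2
ee_pos: [0.537, 0.2862, 0.1782]
orientation: [-0.538, 0.843, 0.0, 0.0]
force: [-0.2, 1.3, 0.2]
opening: 0.0848
finger_force: 0.0
```

```bash
python3 -c "
from h import *
goto(.6245,.238,.13,2.95)"
```

```text
pos [0.537  0.2862 0.1782] dxyz [ 0.0069 -0.0997  0.0482] turn -0.2434 F [-0.24  1.27  0.15] op 0.0848 z-axis [ 2.e-04  5.e-04 -1.e+00] t 1.2 j6 -0.76
```

{"api": "jog_arm", "payload": {
  "deltas": [
    [[0.002,-0.04,0.02,-0.12,0.085],[0.005,-0.08,0.04,-0.22,0.085],[0.005,-0.08,0.04,-0.22,0.085],[0.005,-0.08,0.04,-0.22,0.085],[0.005,-0.08,0.04,-0.22,0.085]]
  ],
  "quiet": true
}}

```text
ok
```

```bash
python3 -c "
from h import *
goto(.6245,.238,.13,2.95)
d=manip.snapshot('wrist'); cv2.imwrite('pics/w1.png',d['frame'])"
```

```text
pos [0.6052 0.2496 0.1398] dxyz [ 0.0071 -0.0213  0.0099] turn -0.0285 F [ 0.83  0.24 -0.47] op 0.0849 z-axis [ 1.3e-03  7.0e-04 -1.0e+00] t 1.825 j6 -1.06
```

View pics/w1.png

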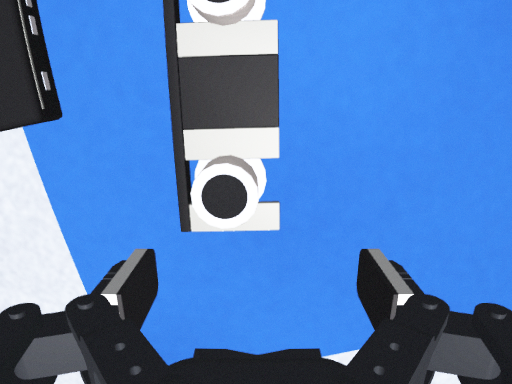

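The wrist view shows the near foot's pad at (224,196) in its lane, with the fingers open on either side. I'll check the pad position with this camera.

```bash
python3 -c "
from h import *
d=manip.snapshot('wrist'); p=pads(d,[(224,196)],40); print(p,onplane(d,p,.056))
goto(.6245,.238,.13,2.95)"
```

```text
area 1537
[[224.09564086 196.03578399]] [[0.6246323  0.23794995 0.056     ]]
pos [0.6053 0.2496 0.14  ] dxyz [ 0.0071 -0.0212  0.01  ] turn -0.0283 F [-0.77 -0.1   0.22] op 0.0849 z-axis [ 1.7e-03  6.0e-04 -1.0e+00] t 1.925 j6 -1.06
```

Three views agree on (0.6246, 0.238). I'll align above the foot, then descend.

{"api": "jog_arm", "payload": {
  "deltas": [
    [[0.007,-0.021,0,-0.028,0.085],[0.007,-0.021,0,-0.028,0.085],[0.007,-0.021,0.03,-0.028,0.085],[0.007,-0.021,0.04,-0.028,0.085],[0.007,-0.021,0.04,-0.028,0.085],[0.007,-0.021,0.04,-0.028,0.085]]
  ],
  "quiet": true
}}

```text
ok
```

```bash
python3 -c "
from h import *
goto(.6246,.238,.042,2.95)"
```

```text
pos [0.6249 0.2375 0.0998] dxyz [-0.0004  0.0005  0.0578] turn -0.0014 F [-0.    0.2  -0.09] op 0.0854 z-axis [ 1.4e-03  4.0e-04 -1.0e+00] t 2.675 j6 -1.11
```

{"api": "jog_arm", "payload": {
  "deltas": [
    [[0,0,0.02,0,0.085],[0,0,0.04,0,0.085],[0,0,0.053,0,0.085],[0,0,0.058,0,0.085],[0,0,0.058,0,0.085],[0,0,0.058,0,0.085]]
  ]
}}

```text
clock: 3.42
ee_pos: [0.6252, 0.2372, 0.0415]
orientation: [-0.636, 0.772, -0.0, 0.001]
force: [0.4, 0.2, 0.9]
opening: 0.0847
finger_force: 0.0
```

{"api": "jog_arm", "payload": {
  "deltas": [
    [[0,0,0,0,0.055],[0,0,0,0,0.045],[0,0,0,0,0.035],[0,0,0,0,0.035],[0,0,0,0,0.035],[0,0,0,0,0.035],[0,0,0,0,0.035]]
  ]
}}

```text
clock: 4.3
ee_pos: [0.6251, 0.2373, 0.0415]
orientation: [-0.636, 0.772, -0.0, 0.001]
force: [-0.7, 0.2, 5.2]
opening: 0.043
finger_force: 61.7
```

```bash
python3 -c "
from h import *
goto(.6246-.0922,.238+.0181,.042,2.95)"
```

```text
pos [0.6251 0.2373 0.0415] dxyz [-0.0007  0.0946 -0.0006] turn -0.0016 F [-0.68  0.22  5.19] op 0.043 z-axis [ 1.4e-03  5.0e-04 -1.0e+00] t 4.3 j6 -1.12
```

{"api": "jog_arm", "payload": {
  "deltas": [
    [[0,0,-0.001,0,0.035],[0,0.015,-0.001,0,0.035],[0,0.03,-0.001,0,0.035],[0,0.045,-0.001,0,0.035],[0,0.06,-0.001,0,0.035],[0,0.075,-0.001,0,0.035],[0,0.09,-0.001,0,0.035],[0,0.095,-0.001,0,0.035]]
  ]
}}

```text
clock: 5.3
ee_pos: [0.5309, 0.2553, 0.0415]
orientation: [-0.636, 0.772, -0.0, -0.0]
force: [2.1, -0.3, 1.8]
opening: 0.043
finger_force: 61.7
```

{"api": "jog_arm", "payload": {
  "deltas": [
    [[0,0,0,0,0.035],[0,0,0,0,0.035],[0,0,0,0,0.035]]
  ]
}}

```text
clock: 5.68
ee_pos: [0.5305, 0.2554, 0.0415]
orientation: [-0.636, 0.772, 0.001, -0.001]
force: [-3.6, -0.7, 5.5]
opening: 0.0428
finger_force: 62.0
```

```bash
python3 -c "
from h import *
goto(.6246-.0922,.238+.0181,.125,2.95)
d=manip.snapshot('wrist'); cv2.imwrite('pics/w2.png',d['frame'])"
```

```text
pos [0.5305 0.2554 0.0415] dxyz [-0.001  -0.0016 -0.0835] turn -0.0015 F [-3.56 -0.73  5.49] op 0.0428 z-axis [-2.4e-03  3.0e-04 -1.0e+00] t 5.675 j6 -1.04
```

View pics/w2.png

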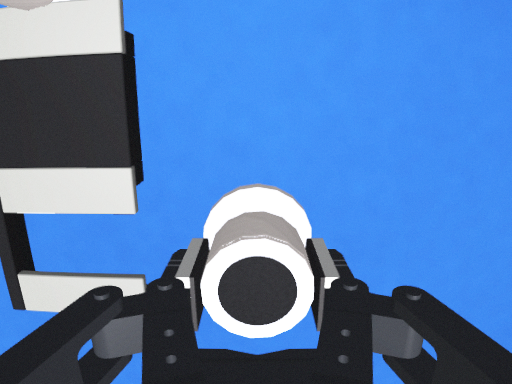

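The foot is held between the pads (pad at (258,291)) and its flange is well clear of the lips at column 145. Lifting now.

{"api": "jog_arm", "payload": {
  "deltas": [
    [[0,0,-0.01,0,0.035],[0,0,-0.025,0,0.035],[0,0,-0.045,0,0.035],[0,0,-0.065,0,0.035],[0,0,-0.08,0,0.035],[0,0,-0.085,0,0.035],[0,0,-0.085,0,0.035],[0,0,-0.085,0,0.035]]
  ]
}}

```text
clock: 6.72
ee_pos: [0.5308, 0.2551, 0.1255]
orientation: [-0.636, 0.772, 0.0, -0.001]
force: [-0.1, -0.3, -2.0]
opening: 0.0425
finger_force: 61.4
```

{"api": "jog_arm", "payload": {
  "deltas": [
    [[0,0,0,0,0.035],[0,0,0,0,0.035],[0,0,0,0,0.035],[0,0,0,0,0.035]]
  ]
}}

```text
clock: 7.22
ee_pos: [0.5313, 0.2554, 0.1266]
orientation: [-0.636, 0.772, 0.0, -0.0]
force: [0.1, -0.2, -1.8]
opening: 0.0425
finger_force: 61.4
```

```bash
python3 -c "
from h import *
goto(.6246-.0922,.238+.0181,.042,2.95)
print(manip.read_state()['tau'])"
```

```text
pos [0.5313 0.2554 0.1266] dxyz [-0.0009 -0.0009  0.0846] turn -0.0016 F [ 0.12 -0.25 -1.84] op 0.0425 z-axis [-1.e-04 -0.e+00 -1.e+00] t 7.225 j6 -1.04
[-8.50000015e-04 -4.17017341e+01  3.30811572e+01  2.62693255e-03
  2.06109253e-03  2.06549896e-05]
```

The force of about -1.9 N means roughly 0.2 kg, so this is probably the empty foot. I'll set it down here gently.

{"api": "jog_arm", "payload": {
  "deltas": [
    [[0,0,0.015,0,0.035],[0,0,0.035,0,0.035],[0,0,0.055,0,0.035],[0,0,0.07,0,0.035],[0,0,0.078,0,0.035],[0,0,0.081,0,0.035],[0,0,0.0835,0,0.035],[0,0,0.0845,0,0.035]]
  ]
}}

```text
clock: 8.22
ee_pos: [0.5319, 0.2555, 0.0428]
orientation: [-0.636, 0.772, -0.0, 0.001]
force: [0.2, -0.1, -2.5]
opening: 0.0427
finger_force: 61.4
```

{"api": "jog_arm", "payload": {
  "deltas": [
    [[0,0,0,0,0.035],[0,0,0,0,0.035],[0,0,0,0,0.035]]
  ]
}}

```text
clock: 8.6
ee_pos: [0.5315, 0.2554, 0.0423]
orientation: [-0.636, 0.772, -0.0, 0.0]
force: [-0.0, 0.4, -2.1]
opening: 0.0426
finger_force: 61.4
```

{"api": "jog_arm", "payload": {
  "deltas": [
    [[0,0,0.0005,0,0.035],[0,0,0.001,0,0.035],[0,0,0.001,0,0.035]]
  ]
}}

```text
clock: 8.98
ee_pos: [0.5314, 0.2554, 0.0415]
orientation: [-0.636, 0.772, -0.0, 0.0]
force: [-1.4, -0.4, 0.2]
opening: 0.0429
finger_force: 61.7
```

{"api": "jog_arm", "payload": {
  "deltas": [
    [[0,0,0.0005,0,0.035],[0,0,0.0005,0,0.035]]
  ]
}}

```text
clock: 9.22
ee_pos: [0.5315, 0.2553, 0.0415]
orientation: [-0.636, 0.772, -0.0, 0.0]
force: [-2.4, -2.1, 4.6]
opening: 0.0424
finger_force: 62.0
```

{"api": "jog_arm", "payload": {
  "deltas": [
    [[0,0,0,0,0.046],[0,0,0,0,0.055],[0,0,0,0,0.07],[0,0,0,0,0.085],[0,0,0,0,0.085],[0,0,0,0,0.085]]
  ]
}}

```text
clock: 9.98
ee_pos: [0.5314, 0.2554, 0.0406]
orientation: [-0.636, 0.772, 0.0, 0.0]
force: [0.5, -1.0, 0.1]
opening: 0.0854
finger_force: 0.0
```

{"api": "jog_arm", "payload": {
  "deltas": [
    [[0,0,-0.02,0,0.085],[0,0,-0.05,0,0.085],[0,0,-0.08,0,0.085],[0,0,-0.09,0,0.085],[0,0,-0.09,0,0.085],[0,0,-0.09,0,0.085]]
  ]
}}

```text
clock: 10.72
ee_pos: [0.5305, 0.255, 0.1289]
orientation: [-0.636, 0.772, 0.0, -0.001]
force: [0.1, 0.1, -0.1]
opening: 0.0852
finger_force: 0.0
```

```bash
python3 -c "
from h import *
goto(.5966,.111,.13,2.95)
d=manip.snapshot('wrist'); cv2.imwrite('pics/w3.png',d['frame'])"
```

```text
pos [0.5305 0.255  0.1289] dxyz [ 0.1287 -0.0925 -0.0012] turn -0.0016 F [ 0.09  0.07 -0.09] op 0.0852 z-axis [-2.6e-03 -9.0e-04 -1.0e+00] t 10.725 j6 -1.04
```

View pics/w3.png

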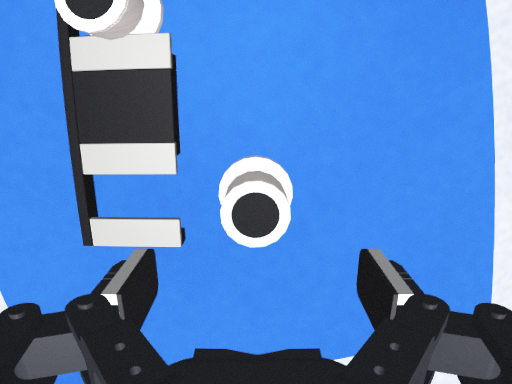

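The first foot stands upright on the bench (pad at (255,214)), with no force left on the tool. Moving over foot 2.

{"api": "jog_arm", "payload": {
  "deltas": [
    [[0.03,-0.022,0,0,0.085],[0.07,-0.05,0,0,0.085],[0.105,-0.076,0,0,0.085],[0.129,-0.0925,0,0,0.085],[0.129,-0.0925,0,0,0.085],[0.129,-0.0925,0,0,0.085],[0.129,-0.0925,0,0,0.085]]
  ],
  "quiet": true
}}

```text
ok
```

```bash
python3 -c "
from h import *
d=manip.snapshot('top'); p=pads(d,[(187,186)]); print(onplane(d,p,.056))
goto(.5966,.111,.1,2.95)"
```

```text
area 264
[[0.59852345 0.11632507 0.056     ]]
pos [0.5968 0.1121 0.1304] dxyz [0.0011 0.     0.0304] turn -0.0 F [ 0.18  0.37 -0.24] op 0.0847 z-axis [-6.e-04  2.e-04 -1.e+00] t 11.7 j6 -1.3
```

{"api": "jog_arm", "payload": {
  "deltas": [
    [[0.001,0,0.02,0,0.085],[0.001,0,0.045,0,0.085],[0.001,0,0.07,0,0.085],[0.001,0,0.083,0,0.085],[0.001,0,0.088,0,0.085],[0.001,0,0.088,0,0.085],[0.001,0,0.088,0,0.085]]
  ]
}}

```text
clock: 12.58
ee_pos: [0.5981, 0.1101, 0.044]
orientation: [-0.636, 0.772, -0.001, 0.001]
force: [0.6, -0.7, 0.5]
opening: 0.085
finger_force: 0.0
```

{"api": "jog_arm", "payload": {
  "deltas": [
    [[0,0,0,0,0.055],[0,0,0,0,0.045],[0,0,0,0,0.035],[0,0,0,0,0.035],[0,0,0,0,0.035],[0,0,0,0,0.035],[0,0,0,0,0.035]]
  ]
}}

```text
clock: 13.45
ee_pos: [0.5974, 0.1101, 0.0434]
orientation: [-0.636, 0.772, -0.0, 0.0]
force: [-1.3, 0.6, 5.8]
opening: 0.042
finger_force: 62.1
```

```bash
python3 -c "
from h import *
goto(.5966-.0922,.111+.018,.042,2.95)"
```

```text
pos [0.5974 0.1101 0.0434] dxyz [-0.0007  0.0949  0.0014] turn -0.0015 F [-1.31  0.64  5.83] op 0.042 z-axis [ 6.e-04  2.e-04 -1.e+00] t 13.45 j6 -1.31
```

{"api": "jog_arm", "payload": {
  "deltas": [
    [[0,0,-0.001,0,0.035],[0,0.015,-0.001,0,0.035],[0,0.03,-0.001,0,0.035],[0,0.045,-0.001,0,0.035],[0,0.06,-0.001,0,0.035],[0,0.075,-0.001,0,0.035],[0,0.09,-0.001,0,0.035],[0,0.095,-0.001,0,0.035]]
  ]
}}

```text
clock: 14.45
ee_pos: [0.5045, 0.1281, 0.0435]
orientation: [-0.636, 0.772, -0.001, 0.001]
force: [1.2, -0.5, -1.8]
opening: 0.0423
finger_force: 62.1
```

{"api": "jog_arm", "payload": {
  "deltas": [
    [[0,0,0,0,0.035],[0,0,0,0,0.035],[0,0,0,0,0.035]]
  ]
}}

```text
clock: 14.82
ee_pos: [0.5039, 0.1282, 0.0434]
orientation: [-0.636, 0.772, 0.0, -0.0]
force: [-0.5, -2.0, 0.0]
opening: 0.0418
finger_force: 62.3
```

```bash
python3 -c "
from h import *
goto(.5966-.0922,.111+.0181,.128,2.95)
d=manip.snapshot('wrist'); cv2.imwrite('pics/w4.png',d['frame'])"
```

```text
pos [0.5039 0.1282 0.0434] dxyz [-0.001  -0.0003 -0.0846] turn -0.0017 F [-0.49 -1.95  0.05] op 0.0418 z-axis [-9.e-04 -0.e+00 -1.e+00] t 14.825 j6 -1.26
```

View pics/w4.png

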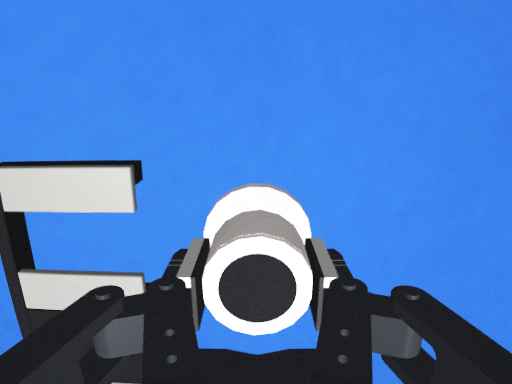

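The second foot is held (pad at (258,287)) and its flange is clear of the lips. Lifting it.

{"api": "jog_arm", "payload": {
  "deltas": [
    [[0,0,-0.01,0,0.035],[0,0,-0.025,0,0.035],[0,0,-0.045,0,0.035],[0,0,-0.065,0,0.035],[0,0,-0.085,0,0.035],[0,0,-0.1,0,0.035],[0,0,-0.105,0,0.035],[0,0,-0.105,0,0.035]]
  ]
}}

```text
clock: 15.88
ee_pos: [0.504, 0.1283, 0.1487]
orientation: [-0.636, 0.772, -0.0, 0.0]
force: [-0.8, 0.2, -4.9]
opening: 0.0424
finger_force: 61.9
```

{"api": "jog_arm", "payload": {
  "deltas": [
    [[0,0,0,0,0.035],[0,0,0,0,0.035],[0,0,0,0,0.035],[0,0,0,0,0.035]]
  ]
}}

```text
clock: 16.38
ee_pos: [0.5038, 0.1282, 0.1484]
orientation: [-0.636, 0.772, 0.0, -0.0]
force: [0.3, 0.5, -5.6]
opening: 0.0422
finger_force: 61.9
```

```bash
python3 -c "
from h import *
o=np.array([.5826,-.2165]);v=o-.1*np.array([np.cos(.18),-np.sin(.18)]);print(v)
goto(v[0],v[1],.145,2.95)"
```

```text
[ 0.48421563 -0.19859704]
pos [0.5038 0.1282 0.1484] dxyz [ 0.3245 -0.0435  0.0034] turn -0.0016 F [ 0.35  0.49 -5.63] op 0.0422 z-axis [-4.e-04 -1.e-04 -1.e+00] t 16.375 j6 -1.26
```

At 5.6 N (about 0.57 kg) this is the ballasted foot. I'll carry it to the view point, turning the jaws so no finger sits between foot and lens.

{"api": "jog_arm", "payload": {
  "deltas": [
    [[0.02,-0.003,0,0.1,0.035],[0.06,-0.008,0,0.25,0.035],[0.1,-0.013,0,0.42,0.035],[0.14,-0.019,0,0.6,0.035],[0.18,-0.024,0,0.78,0.035],[0.22,-0.029,0,0.96,0.035],[0.26,-0.035,0,1.12,0.035],[0.28,-0.038,0,1.22,0.035]]
  ]
}}

```text
clock: 17.38
ee_pos: [0.4873, -0.156, 0.1488]
orientation: [-0.076, 0.997, -0.0, 0.0]
force: [0.6, 0.7, -6.2]
opening: 0.0422
finger_force: 61.9
```

{"api": "jog_arm", "payload": {
  "deltas": [
    [[0,0,0,0,0.035],[0,0,0,0,0.035],[0,0,0,0,0.035]]
  ]
}}

```text
clock: 17.75
ee_pos: [0.4875, -0.1529, 0.1486]
orientation: [-0.08, 0.997, 0.0, -0.0]
force: [-0.8, -0.3, -4.9]
opening: 0.0419
finger_force: 62.0
```

```bash
python3 -c "
from h import *
goto(.4842,-.1986,.1454,1.39)"
```

```text
pos [ 0.4875 -0.1529  0.1486] dxyz [ 0.0105 -0.0446  0.0032] turn 0.3402 F [-0.84 -0.29 -4.93] op 0.0419 z-axis [-1.e-04  5.e-04 -1.e+00] t 17.75 j6 -0.59
```

{"api": "jog_arm", "payload": {
  "deltas": [
    [[0.003,-0.013,0.001,0.12,0.035],[0.006,-0.027,0.002,0.24,0.035],[0.009,-0.039,0.003,0.32,0.035],[0.0105,-0.0445,0.003,0.34,0.035],[0.0105,-0.0445,0.003,0.34,0.035],[0.0105,-0.0445,0.003,0.34,0.035],[0.0105,-0.0445,0.003,0.34,0.035]]
  ]
}}

```text
clock: 18.62
ee_pos: [0.4842, -0.199, 0.1456]
orientation: [0.091, 0.996, 0.0, 0.0]
force: [-0.2, 0.1, -4.8]
opening: 0.0419
finger_force: 62.1
```

```bash
python3 -c "
from h import *
goto(.4842,-.1986,.1454,1.39)
a=[manip.snapshot(n)['frame'] for n in ('top','scene','wrist')]
f=lambda im,x,y,w,h,W,H: cv2.resize(im[y:y+h,x:x+w],(W,H),interpolation=cv2.INTER_CUBIC)
cv2.imwrite('pics/c5.png',np.hstack([f(a[0],290,130,100,130,400,520),f(a[1],90,200,100,130,400,520)]))
cv2.imwrite('pics/w5.png',a[2])"
```

```text
pos [ 0.4842 -0.199   0.1456] dxyz [0.     0.0004 0.0002] turn -0.0006 F [-0.21  0.12 -4.77] op 0.0419 z-axis [ 0.e+00  2.e-04 -1.e+00] t 18.625 j6 -0.34
```

View pics/c5.png

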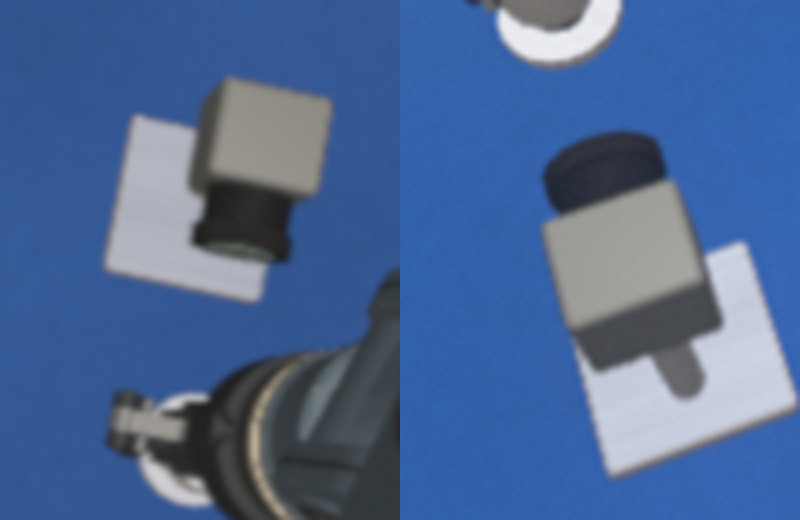

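View pics/w5.png

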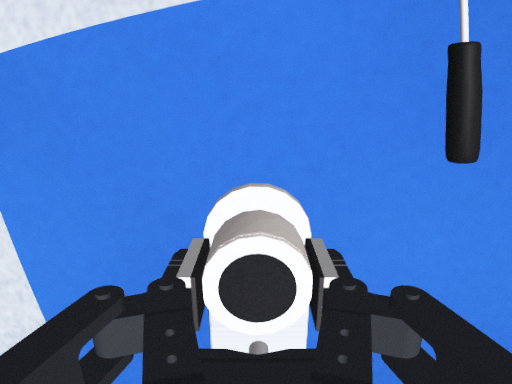

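The top and scene views show the foot held in front of the lens barrel, with the camera untouched. The wrist view shows its pad at (257,288), upright. I'll check the foot centre and lens front numerically.

```bash
python3 -c "
from h import *
d=manip.snapshot('wrist'); p=pads(d,[(257,288)],45); q=onplane(d,p,.158); print(q)
t=manip.snapshot('top'); L=[(290+u/4,130+v/4) for u,v in((193,243),(290,262))]; m=onplane(t,L,.13);print(m,m.mean(0))
c,s=np.cos(.18),np.sin(.18); o=np.array([.5826,-.2165]); e=q[0,:2]-o; print('cam frame',e@[c,-s],e@[s,c])
e=m.mean(0)[:2]-o; print('lens in cam frame',e@[c,-s],e@[s,c])
print(manip.read_state()['force'])"
```

```text
area 4106
[[ 0.48491759 -0.19938901  0.158     ]]
[[ 0.58552662 -0.19287402  0.13      ]
 [ 0.57754215 -0.24167892  0.13      ]] [ 0.58153438 -0.21727647  0.13      ]
cam frame -0.09916759479412936 -0.0006534955055029027
lens in cam frame -0.0009093878190543228 -0.0009547021738634518
[-0.43330292  0.4728612  -5.64788106]
```

{"api": "jog_arm", "payload": {
  "deltas": [
    [[0,0,0,0,0.035],[0,0,0,0,0.035],[0,0,0,0,0.035],[0,0,0,0,0.035]]
  ]
}}

```text
clock: 19.38
ee_pos: [0.4841, -0.1995, 0.1456]
orientation: [0.091, 0.996, -0.0, -0.0]
force: [-0.1, -0.3, -4.9]
opening: 0.0421
finger_force: 62.1
```

```bash
python3 -c "
from h import *
t=manip.snapshot('scene'); 
print(manip.read_state()['dq'].round(3)); print(manip.finish_job())"
```

```text
[-0.     0.001 -0.     0.     0.001  0.   ]
the job is handed in; nothing more can be done
None
```

Job handed in after about 19 s: the heavier foot (about 0.5 kg) is held upright and still, within about 1 mm of the view point by camera measurement, and the lighter one (about 0.2 kg) was set down upright on the bench.

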